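# Load a digestion vial and latch the reactor's safety hood

### The arm

A 6-joint arm with a two-finger parallel gripper is mounted at the origin on the work surface. World frame = base frame: x ahead of the robot, y to its left, z up, the work surface at z = 0. Lengths are in m, angles in degrees, forces in N, time in s.
With the tool pointing down it reaches from about 0.4 to 0.825 m from the base axis. Payload 7 kg.
Tool frame: the origin (TCP) lies midway between the tips of the shut fingers; the grasp point (between the pads) lies 19 mm behind it; z points along the fingers, y is the line along which they close (so a half turn about z gives the same grasp; the last joint's range is limited). The gripper opens to 88 mm and grips with 3 to 60 N. Pads are 19 mm wide; open, the fingers measure 130 mm over their backs; the gripper's body (78 mm by 193 mm) begins 47 mm behind the grasp point.
Start: joints at [80.048, 20.546, 0.682, 0, -70.136, -16.507], TCP at [0.301, 0.604, 0.227] pointing down, gripper open.
Joint ranges: [-176.03, 176.03], [-82.01, 121.73], [-58.28, 71.71], [-173.87, 95.51], [-174.79, -0.11], [-173.66, 173.66]. Speed limits (degrees/s): [136.94, 136.94, 172.46, 180, 180, 180].

### API

Orientations are given as [roll, pitch, yaw] about the fixed x, y, z axes, in that order (R = Rz(yaw) Ry(pitch) Rx(roll)).
In Python, from plant import ctrl gives the robot as it stands. The module is installed in compiled form; this text tells all that it offers.
- The arm moves only by the tool send_rows, never from a script. Its argument "plan" is a list that holds one entry, the list of rows, each a list of 6 numbers: the shift along the tool's x, y, z in parts of the range, where 1.0 means 40 cm, then the turn, a rotation vector about the tool's x, y, z in normalised numbers (1 is 120 degrees). A call has 1 to 8 rows; each row is the pose to reach, as a shift and turn from the pose commanded when the call began, along the tool's axes at that moment; what a row does not reach only later rows make up. A row lasts 1/12 s, in which the tool goes at most 41.7 mm and 7.16 degrees, less where a joint would pass 70% of its speed; a pose out of reach is approached as far as the arm can. A shift or turn number past 1, either way, is cut back to 1. A call with a gripper value outside its range is refused whole. "fingers" is the opening, from 0 (shut) to 1 (fully open), set as the call begins (left out, the last holds). The fingers move at their own pace and stop on an object; the grip force is fixed at half the most. Time passes only in rows, so rows that repeat a pose let the fingers close. It gives the time, the measured TCP pose, the force, the opening and the grip force at its end, in the units of the state.
- ctrl.get_obs(): the state, without advancing time (a new reading comes with each control period).
- ctrl.snapshot(name): name is "side" or "top" or "wrist"; returns a dict with "img" (400x640x3 uint8, red, green, blue), "K" (3x3 intrinsics, pixels), "k1" (the pictures are not rectified: a ray, as slopes to the right and down, at radius r is drawn at 1 + k1 r^2 times it, then the intrinsics apply), "pose" (4x4, takes a point from camera to world coordinates). Camera axes: x right, y down, z forward; pixel columns grow to the right and rows downward; lengths in m; the calibration is good to about 2 mm. A picture is of the moment at which its call begins. There is no depth.
- ctrl.close_job(): hands the job in; it is judged then, once.
The state is a dict: "clock": time; "joint_pos": joint angles; "qvel": joint speeds; "tau": joint torques, N m; "tool_pos": TCP position; "orientation": TCP orientation; "force": force on the tool from outside, world axes, zero at the start; "moment": the same for the moment, N m; "opening": finger opening in m; "gripper_force": force on a finger pad.
Only numpy, scipy, OpenCV 4.12 (cv2) and the standard library are available. Lean on these libraries where they do the work, as an engineer would, in place of code of your own. Each camera call takes 0.05 s, during which the arm holds its last target. There are 200 camera calls.

### The job

Take the orange-capped vial from the rack, seat it fully down in any free well of the block reactor and let go of it. Then swing the reactor's clear safety hood down and press on its blue pad until the sprung latch tongue snaps under the catch and the hood stays locked by itself. Do it gently, without forcing or slamming the hood, and leave the other vials and the glassware standing where they are.

Things in the scene. Friction and masses are not known exactly. Their poses are not given: they have to be found in the camera images.
- reactor: Block reactor (dry-block heater for vials), light grey housing fixed to the bench, 170 mm wide, 280 mm deep, flat deck 115 mm above the bench. Origin on the bench under the middle of the square metal block; x points from its sloping blue control panel (front, at -x) to the hood's hinge (back, at +x), y sideways, z up.
- block_top (a point): Middle of the top of the metal block, level with the deck, at reactor (0, 0, 115) mm. Nine round wells, 17.5 mm wide and 60 mm deep, open upward at reactor x and y = -32, 0 and +32 mm; two at the hinge side (x = 32, y = -32 and 32) are taken, the other seven are free.
- strike (a point): Where the steel strike bar of the catch lies at its middle setting: reactor (-70, 0, 139) mm, in front of the hood. It is set by hand in slots 12 mm long and really lies up to 6 mm higher or lower, which this point does not show. A dark boss stands right in front of it (reactor x = -92 to -68, y within 25 mm, up to 148 mm above the bench).
- lid_hinge (a point): The middle of the hood's hinge axis, at reactor (100, 0, 122) mm; the axis runs along reactor y.
- lid (a joint): Hood angle, rad: about 0 when shut (latched it rests between -0.035 and 0.05), grows as it opens up and back, 1.57 upright. It starts wide open, 1.3 to 1.55. The stiff hinge stays where it is left; about 1 to 2 N at the front edge moves it. If the tongue has not snapped in, a sprung plunger in the catch lifts the hood again, to about 0.08 to 0.16, when it is let go.
- hood: The clear hood with dark edges, open below: 165 mm from hinge to front edge, 130 mm wide, 55 mm high. Origin on the hinge axis; its -x axis runs along the rim from the hinge to the front edge, its z axis points out of the closed top (up when shut). The wells lie inside it when shut.
- lid_pad (a point): Middle of the blue press pad (24 x 60 mm) on the outside of the hood's top at its front edge, right over the latch: at hood x = -150, z = 61 mm. The hood may be pushed here with the closed fingers all the way from open to shut. More than 18 N on the hood is forcing it.
- tongue (a joint): How far the brass latch tongue is pushed back, m: 0 fully out, about 0.0045 passing the strike bar. It sticks 7 mm out of the hood's front edge, sloped below. Over the last 9 mm the push on the pad rises to some 10 to 15 N, eases a little as the nose's edge passes the bar and drops only as the tongue snaps out below it, at a lid angle from -0.035 to 0.045. About 1.5 mm on is a hard stop.
- sample: The vial to load: glass, 16 mm across, 100 mm long, with an orange screw cap 18 mm across and 16 mm high at the top; about 30 g. Starts upright in the rack. Origin at the middle of its bottom, z up along the vial. Fully seated in a well it shows 40 mm above the block and its bottom is 55 mm above the bench.
- loaded_a: A blue-capped vial already in the reactor's well at reactor x = 32, y = 32 mm; same size as the sample. Origin at the middle of its bottom.
- loaded_b: A blue-capped vial already in the reactor's well at reactor x = 32, y = -32 mm; same size as the sample. Origin at the middle of its bottom.
- rack: Steel vial rack fixed to the bench, 68 x 164 x 58 mm, longest along its y; origin at the middle of its underside. Square places 17.5 mm wide at rack x = -16 and 16, y = -60, -30, 0, 30, 60 mm; vials stand on its floor, 4 mm above the bench, and show 49 mm above its top plate. Three vials stand at (-16,-60), (16,0) and (-16,60); which is where varies.
- spare_a: A white-capped vial that stays in the rack; same size as the sample. Origin at the middle of its bottom.
- spare_b: Another white-capped vial that stays in the rack; same size as the sample. Origin at the middle of its bottom.
- beaker: Glass beaker, 74 mm across, 90 mm high, standing on the bench. Origin at its underside.
- jar: Violet jar with a blue cap, 64 mm across, 105 mm high. Origin at its underside.
- flask: Dark green conical flask, 86 mm across, 130 mm high. Origin at its underside.
- wash_bottle: White wash bottle, 68 mm across, 150 mm high. Origin at its underside.

How it is judged:
By the outcome, as a careful person would: the job done as asked, in the order asked, and still so for the second after the job is handed in, with the robot touching nothing.
It also fails if it takes over 67 s, if anything falls off the work surface, if the arm or the gripper's body presses on something with over 40 N, if the wrist force passes 120 N, or if a joint passes its speed limit or range.

## Working session

There is one attempt and no reset: what is moved stays moved. The work goes in short steps, Python scripts to look and compute and a tool call to move; the robot and the scene stay as the last step left them, time stands still between calls to the robot, and variables do not carry over. Pictures are saved under pics/ and viewed, at most 10 in all, crops included, and the job is handed in when it is done.

Besides the shell and the picture viewer there is one more tool, called after "Call:" as a command line: name --argument value ..., lists and objects as JSON in quotes. send_rows: Moves the arm, as the interface text tells. Its arguments: {"type":"object","properties":{"plan":{"type":"array","items":{"type":"array","items":{"type":"array","items":{"type":"number"}}}},"fingers":{"type":"number"}},"required":["plan"]}

```bash
mkdir -p pics
cat > h.py <<'E'
import numpy as np, cv2
from plant import ctrl
from scipy.spatial.transform import Rotation as R
def snap(n,f):
    s=ctrl.snapshot(n); cv2.imwrite(f'pics/{f}.png',s['img'][:,:,::-1]); np.savez(f'pics/{f}.npz',K=s['K'],k1=s['k1'],pose=s['pose'],img=s['img']); return s
def load(f): return np.load(f'pics/{f}.npz')
def ray(s,uv):
    K=s['K']; d=np.array([float(s['k1']),0,0,0,0]); p=cv2.undistortPoints(np.array([[uv]],float),K,d)[0,0]
    P=s['pose']; v=P[:3,:3]@[p[0],p[1],1]; return P[:3,3],v/np.linalg.norm(v)
def atz(s,uv,z):
    o,v=ray(s,uv); return o+v*(z-o[2])/v[2]
def tri(l):
    A=0;b=0
    for s,uv in l:
        o,v=ray(s,uv); M=np.eye(3)-np.outer(v,v); A=A+M; b=b+M@o
    return np.linalg.solve(A,b)
def proj(s,p):
    P=s['pose']; c=P[:3,:3].T@(np.array(p)-P[:3,3]); x,y=c[:2]/c[2]; f=1+float(s['k1'])*(x*x+y*y)
    return (s['K']@[x*f,y*f,1])[:2]
E
python3 - <<'E'
from h import *
for n in('side','top','wrist'):
    s=snap(n,n+'0'); print(n,s['pose'].round(3).tolist(),s['k1'],s['K'][0,0])
o=ctrl.get_obs(); print(o)
E
```

```text
side [[0.919, -0.244, 0.308, 0.267], [-0.393, -0.529, 0.753, -0.822], [-0.021, -0.813, -0.582, 0.737], [0.0, 0.0, 0.0, 1.0]] -0.11710336522796623 467.3405518794144
top [[0.014, -0.991, 0.134, 0.417], [-1.0, -0.015, -0.012, -0.038], [0.014, -0.134, -0.991, 1.45], [0.0, 0.0, 0.0, 1.0]] -0.11954332693568127 492.87193457308564
wrist [[-0.445, -0.853, -0.271, 0.375], [-0.895, 0.425, 0.133, 0.568], [0.002, 0.302, -0.953, 0.384], [0.0, 0.0, 0.0, 1.0]] 0.012737515896684948 275.95114520159194
{'clock': 0.15, 'joint_pos': array([ 8.00458646e+01,  2.05820183e+01,  6.44909893e-01, -1.43637862e-02,
       -7.01367389e+01, -1.65071860e+01]), 'qvel': array([ 0.00631138, -0.03718945,  0.17289928, -0.00404635, -0.00118077,
        0.09194329]), 'tau': array([ 7.69857888e-05, -5.83272278e+01,  2.93288988e+01,  7.00117886e+00,
        8.72893754e-03, -1.03341513e-04]), 'tool_pos': array([0.30063113, 0.60392705, 0.22583169]), 'orientation': array([ 1.79925359e+02, -8.03643922e-03, -2.64662054e+01]), 'force': array([ 0.53493766,  0.77305095, -0.1407709 ]), 'moment': array([-0.0456168 , -0.02139676, -0.03175226]), 'gripper_force': 0.0, 'opening': 0.08768619920781885}
```

View pics/side0.png

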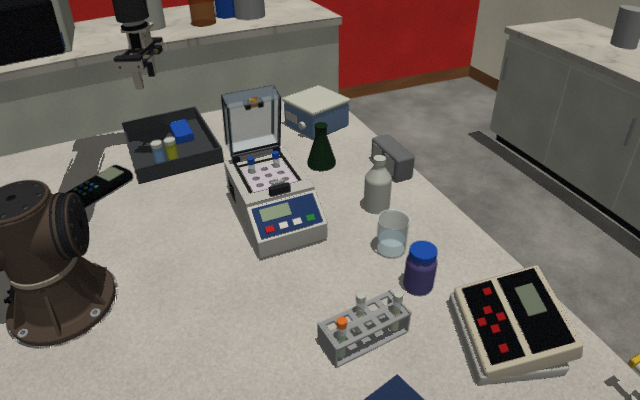

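View pics/top0.png

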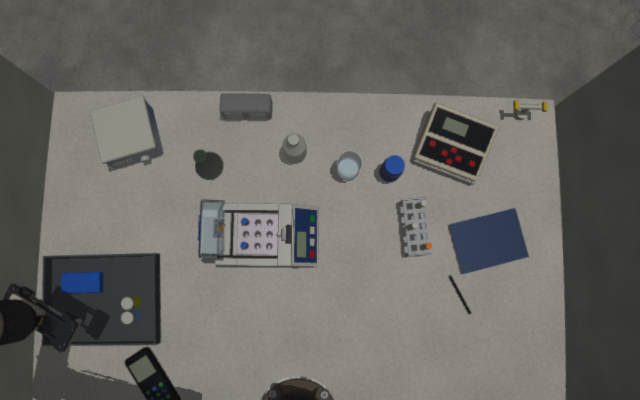

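Side view: rack with orange cap at (342,323), reactor at (275,190), hood open. Top view: the orange cap is at (428,246), the block around (257,234), and the hood on the +y (left) side.

Run:
```python
from h import *
t=load('top0');s=load('side0')
def blob(d,lo,hi,box):
    h=cv2.cvtColor(d['img'],cv2.COLOR_RGB2HSV); m=cv2.inRange(h,lo,hi); x0,y0,x1,y1=box; M=np.zeros_like(m); M[y0:y1,x0:x1]=m[y0:y1,x0:x1]
    n,l,st,c=cv2.connectedComponentsWithStats(M); return [(c[i].round(1).tolist(),int(st[i,4])) for i in range(1,n) if st[i,4]>5]
O=((5,150,120),(18,255,255)); B=((105,130,60),(125,255,255))
a=blob(t,*O,(390,190,450,270)); b=blob(s,*O,(300,280,420,380)); print(a,b)
print('sample',tri([(t,a[0][0]),(s,b[0][0])]))
print(blob(t,*B,(230,205,255,260)),blob(s,*B,(240,145,290,175)))
for uv in [(245,222),(244.5,245),(270,222),(270,245)]: print(uv,atz(t,uv,.15 if uv[0]<250 else .115))
print('flask etc',[atz(t,u,z).round(3).tolist() for u,z in [((202,157),.13),((294,140),.15),((347,163),.09),((394,166),.105)]])
a=cv2.resize(t['img'][190:280,190:330],None,fx=4,fy=4,interpolation=2)
b=cv2.resize(t['img'][190:270,390:450],None,fx=4,fy=4,interpolation=2)
c=cv2.resize(s['img'][80:200,215:315],None,fx=2,fy=2,interpolation=2)
W=np.zeros((600,800,3),np.uint8); W[:360,:560]=a; W[:320,560:800]=b; W[360:600,:200]=c
e=load('wrist0')['img']; W[360:600,210:594]=cv2.resize(e,(384,240))
cv2.imwrite('pics/c0.png',W[:,:,::-1])
```

```text
[([428.3, 245.6], 27)] [([341.7, 321.9], 85)]
sample [ 0.49723557 -0.35454739  0.09731227]
[([244.4, 220.6], 30), ([243.5, 244.8], 28)] [([275.2, 154.3], 51), ([250.5, 160.3], 53)]
(245, 222) [0.54996273 0.14578791 0.15      ]
(244.5, 245) [0.48893754 0.1451554  0.15      ]
(270, 222) [0.5546406  0.08249106 0.115     ]
(270, 245) [0.49204324 0.08086782 0.115     ]
flask etc [[0.73, 0.274, 0.13], [0.776, 0.02, 0.15], [0.728, -0.128, 0.09], [0.718, -0.259, 0.105]]
```

View pics/c0.png

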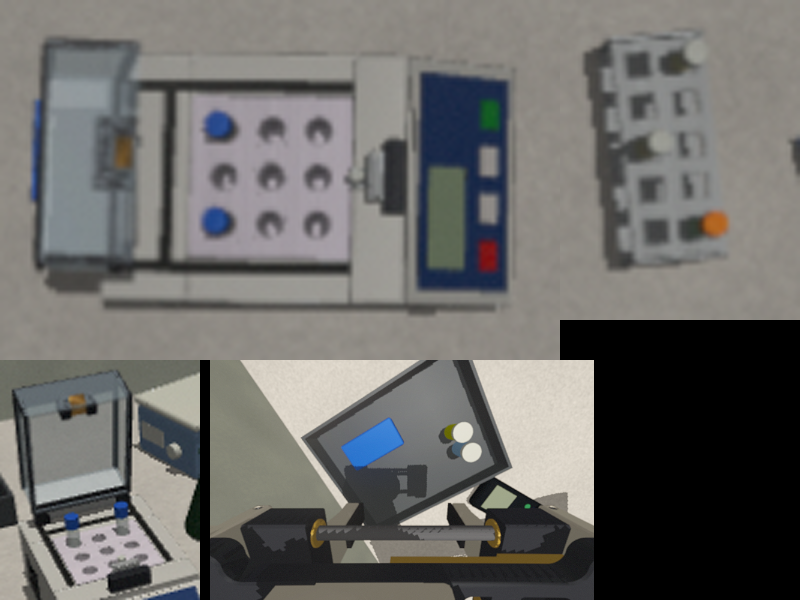

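Crops: orange cap at the rack's near corner, white caps 68 mm or more away. The seven free wells are clear. The boss and strike bar are on the -y side of the block, so reactor x ≈ world +y. Next I bring the wrist camera over the reactor.

The rows are not in the units I measure in: shifts go in shares of 40 cm and turns go in shares of 120 degrees. I convert before sending: 19.2 cm is 0.48, 2.4 cm is 0.06, 56 degrees is 0.4667.

Call:
send_rows --plan '[[[0.06, 0.035, -0.0525, 0, 0, 0.0583], [0.12, 0.07, -0.105, 0, 0, 0.1167], [0.18, 0.105, -0.1575, 0, 0, 0.175], [0.24, 0.14, -0.21, 0, 0, 0.2333], [0.3, 0.175, -0.2625, 0, 0, 0.2917], [0.36, 0.21, -0.315, 0, 0, 0.35], [0.42, 0.245, -0.3675, 0, 0, 0.4083], [0.48, 0.28, -0.42, 0, 0, 0.4667]]]' --fingers 0.5

```text
clock: 0.82
tool_pos: [0.4231, 0.417, 0.3955]
orientation: [180.0, -0.0, -82.8]
force: [-0.5, 0.4, 1.5]
opening: 0.0446
gripper_force: 0.0
```

```bash
cat >> h.py <<'E'
def to(p,yaw=None):
    o=ctrl.get_obs(); Rm=R.from_euler('xyz',o['orientation'],degrees=True)
    print('t',round(o['clock'],2),o['tool_pos'].round(4),o['orientation'].round(2),'F',o['force'].round(2),'op',round(o['opening'],4),'d cm',(Rm.inv().apply(np.array(p)-o['tool_pos'])*100).round(2))
    if yaw is not None: print('rot',(Rm.inv()*R.from_euler('xyz',[180,0,yaw],degrees=True)).as_rotvec(degrees=True).round(2))
E
python3 -c "
from h import *
to([.52,.25,.41],-90); print(ctrl.get_obs()['joint_pos'])"
```

```text
t 0.82 [0.4231 0.417  0.3955] [179.99  -0.   -82.8 ] F [-0.51  0.44  1.53] op 0.0446 d cm [17.79 -7.52 -1.45]
rot [ 0.01 -0.    7.2 ]
[ 6.34163474e+01  9.48210997e+00  7.18502039e+00 -9.79911310e-03
 -8.77117527e+01 -5.62126045e+01]
```

In the tool's units: 17.8 cm is 0.445, 15 cm is 0.375, 7.2 degrees is 0.06.

Call:
send_rows --plan '[[[0.075, -0.03, -0.0075, 0, 0, 0.06], [0.15, -0.0625, -0.015, 0, 0, 0.06], [0.225, -0.095, -0.0225, 0, 0, 0.06], [0.3, -0.125, -0.03, 0, 0, 0.06], [0.375, -0.1575, -0.0375, 0, 0, 0.06], [0.445, -0.1875, -0.0375, 0, 0, 0.06], [0.445, -0.1875, -0.0375, 0, 0, 0.06]]]'

```text
clock: 1.4
tool_pos: [0.5222, 0.248, 0.4098]
orientation: [-180.0, -0.0, -89.9]
force: [-0.6, -0.2, -0.3]
opening: 0.044
gripper_force: 0.0
```

```bash
python3 -c "
from h import *
s=snap('wrist','w1'); to([.52,.15,.41],-90)
print(proj(s,[.52,.114,.115]))
W=np.zeros((600,800,3),np.uint8); W[:400,:640]=s['img']
"
```

```text
t 1.45 [0.5214 0.2496 0.4095] [ 1.7999e+02 -1.0000e-02 -8.9860e+01] F [-0.01  0.13  0.32] op 0.0441 d cm [ 9.96  0.16 -0.05]
rot [ 0.01 -0.01  0.14]
[327.79684594  79.01935819]
```

View pics/w1.png

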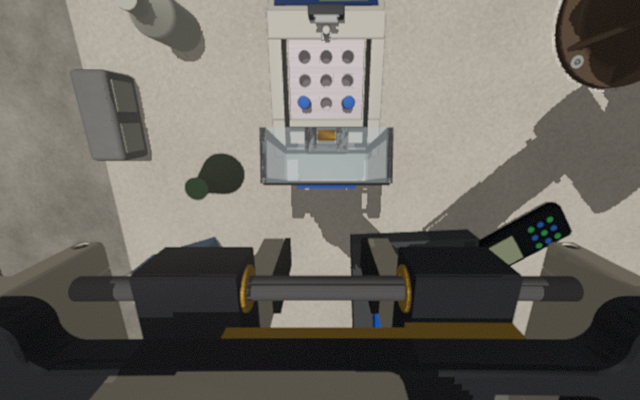

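Wrist picture: the free wells are around (304..348, 57..80), the blue caps at (304,103) and (348,103). The hood's rear, with the blue pad, is at (327,186). Next is a second viewpoint, then the rack.

In the tool's units: 9 cm is 0.225, 8 cm is 0.2.

Call:
send_rows --plan '[[[0.075, 0.0025, 0, 0, 0, 0], [0.15, 0.0025, 0, 0, 0, 0], [0.2, 0.0025, 0, 0, 0, 0], [0.225, 0.0025, 0, 0, 0, 0], [0.225, 0.0025, 0, 0, 0, 0]]]'

```text
clock: 1.87
tool_pos: [0.5197, 0.1608, 0.41]
orientation: [-180.0, 0.0, -89.7]
force: [0.1, 0.6, 0.2]
opening: 0.0438
gripper_force: 0.0
```

Run:
```python
from h import *
from scipy.optimize import least_squares
s=snap('wrist','w2'); to([.5,-.23,.36],-90)
r0=[.522,.114,.115,np.pi/2]
def model(r):
    c,s_=np.cos(r[3]),np.sin(r[3]); return [np.array([r[0]+c*x-s_*y,r[1]+s_*x+c*y,r[2]]) for x in(-.032,0,.032) for y in(-.032,0,.032) if not(x>.03 and abs(y)>.03)]
obs=[]
for f in('w1','w2'):
    d=load(f); g=cv2.cvtColor(d['img'],cv2.COLOR_RGB2GRAY); k=6; G=cv2.resize(g,None,fx=k,fy=k,interpolation=cv2.INTER_CUBIC)
    for i,p in enumerate(model(r0)):
        u,v=proj(d,p); U,V=int((u+.5)*k),int((v+.5)*k); w=66
        patch=G[max(V-w,0):V+w,U-w:U+w]; hi=np.percentile(patch,75); m=(patch<hi-25).astype(np.uint8)
        n,l,st,c=cv2.connectedComponentsWithStats(m)
        j=max(range(1,n),key=lambda q:st[q,4] if np.hypot(*(c[q]-w))<45 else 0)
        x,y,ww,hh=st[j,:4]; cu=(x+ww/2+U-w)/k-.5; cv_=(y+hh/2+max(V-w,0))/k-.5
        obs.append((f,i,cu,cv_)); print(f,i,(u.round(1),v.round(1)),round(cu,1),round(cv_,1),ww/k,hh/k)
D={f:load(f) for f in('w1','w2')}
def res(r):
    m=model(r); return np.concatenate([proj(D[f],m[i])-[u,v] for f,i,u,v in obs])
q=least_squares(res,r0,loss='soft_l1'); print(q.x[:3].round(4),np.degrees(q.x[3]),np.abs(res(q.x)).max()); print(res(q.x).round(1))
```

```text
t 1.92 [0.5198 0.1617 0.4097] [-1.7999e+02  3.0000e-02 -8.9710e+01] F [-0.05  0.64 -0.39] op 0.0437 d cm [39.16  2.18  4.95]
rot [-0.01  0.03  0.29]
w1 0 (np.float64(304.8), np.float64(55.1)) 304.1 56.4 13.166666666666666 14.5
w1 1 (np.float64(326.6), np.float64(55.2)) 325.7 56.4 13.333333333333334 14.5
w1 2 (np.float64(348.4), np.float64(55.2)) 347.5 56.4 13.0 14.5
w1 3 (np.float64(305.2), np.float64(78.9)) 304.6 80.2 12.5 13.833333333333334
w1 4 (np.float64(326.5), np.float64(79.0)) 325.7 80.0 12.666666666666666 13.666666666666666
w1 5 (np.float64(347.7), np.float64(79.1)) 347.1 79.7 12.5 13.333333333333334
w1 6 (np.float64(326.4), np.float64(101.7)) 325.8 102.4 12.5 11.833333333333334
w2 0 (np.float64(304.4), np.float64(117.2)) 303.8 118.4 12.166666666666666 12.833333333333334
w2 1 (np.float64(324.9), np.float64(117.3)) 324.0 118.3 12.333333333333334 12.666666666666666
w2 2 (np.float64(345.3), np.float64(117.4)) 344.6 118.5 12.166666666666666 12.666666666666666
w2 3 (np.float64(304.8), np.float64(138.2)) 304.0 139.1 11.0 12.5
w2 4 (np.float64(324.8), np.float64(138.3)) 324.2 139.1 11.666666666666666 12.5
w2 5 (np.float64(344.7), np.float64(138.4)) 344.1 139.3 11.833333333333334 12.0
w2 6 (np.float64(324.7), np.float64(158.3)) 324.2 159.4 11.333333333333334 11.5
[0.523  0.1155 0.1149] 90.28912286958536 0.38110851227277465
[-0.1 -0.1  0.1 -0.1  0.  -0.2 -0.1 -0.1  0.1  0.1 -0.1  0.4  0.1  0.3
 -0.1 -0.1  0.1 -0.  -0.1 -0.2  0.2  0.1 -0.   0.1 -0.  -0.1 -0.  -0.2]
```

View pics/w2.png

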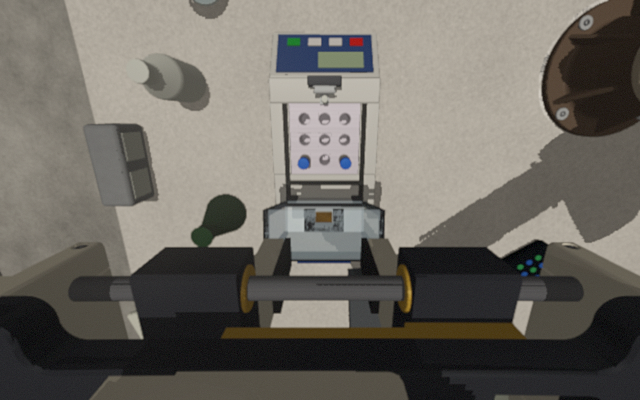

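Both views give block top z = 0.115, reactor at (0.523, 0.1155), yaw 90.3°. The hood is undisturbed. Now to the rack.

In the tool's units: 31 cm is 0.775, 27.5 cm is 0.6875, 0.3 degrees is 0.0025.

Call:
send_rows --plan '[[[0.0875, 0.005, 0.0125, 0, 0, 0.0025], [0.1875, 0.0125, 0.025, 0, 0, 0.0025], [0.2875, 0.0175, 0.0375, 0, 0, 0.0025], [0.3875, 0.0225, 0.05, 0, 0, 0.0025], [0.4875, 0.0275, 0.0625, 0, 0, 0.0025], [0.5875, 0.0325, 0.075, 0, 0, 0.0025], [0.6875, 0.0375, 0.0875, 0, 0, 0.0025], [0.775, 0.045, 0.1, 0, 0, 0.0025]]]'

```text
clock: 2.58
tool_pos: [0.5041, -0.1492, 0.3691]
orientation: [180.0, 0.0, -89.9]
force: [0.6, 0.7, -0.1]
opening: 0.0438
gripper_force: 0.0
```

In the tool's units: 5 cm is 0.125, 4 cm is 0.1.

Call:
send_rows --plan '[[[0.05, 0.005, 0.0125, 0, 0, 0], [0.1, 0.0075, 0.025, 0, 0, 0], [0.125, 0.01, 0.025, 0, 0, 0], [0.125, 0.01, 0.025, 0, 0, 0]]]'

```text
clock: 2.92
tool_pos: [0.5001, -0.1989, 0.3588]
orientation: [179.9, 0.0, -90.0]
force: [1.1, 0.8, 0.8]
opening: 0.0437
gripper_force: 0.0
```

Run:
```python
from h import *
s=snap('wrist','w3'); to([.497,-.29,.36],-90); print(proj(s,[.497,-.355,.1]))
```

```text
t 2.97 [ 0.5003 -0.1981  0.3592] [ 1.7996e+02  1.0000e-02 -9.0000e+01] F [0.46 0.43 0.19] op 0.0436 d cm [ 9.19  0.33 -0.08]
rot [ 0.04  0.01 -0.  ]
[328.09933742  57.60347423]
```

In the tool's units: 8 cm is 0.2, 7 cm is 0.175.

Call:
send_rows --plan '[[[0.075, 0, 0, 0, 0, 0], [0.125, 0, 0.0125, 0, 0, 0], [0.175, 0, 0.025, 0, 0, 0], [0.2, 0, 0.025, 0, 0, 0], [0.2, 0, 0.025, 0, 0, 0]]]'

```text
clock: 3.38
tool_pos: [0.5005, -0.2785, 0.3492]
orientation: [179.9, 0.0, -90.0]
force: [-0.4, 0.5, 1.6]
opening: 0.044
gripper_force: 0.0
```

Run:
```python
from h import *
s=snap('wrist','w4')
H=((5,150,110),(18,255,255)); L=[]
for f in('w3','w4'):
    d=load(f); m=cv2.inRange(cv2.cvtColor(d['img'],cv2.COLOR_RGB2HSV),*H)
    n,l,st,c=cv2.connectedComponentsWithStats(m); q=[(c[i].round(2),st[i]) for i in range(1,n) if st[i,4]>30]; print(f,q)
    L.append((d,q))
```

```text
w3 [(array([326.92,  57.97]), array([321,  51,  12,  15, 139], dtype=int32))]
w4 [(array([327.22, 119.72]), array([322, 114,  11,  13, 116], dtype=int32))]
```

View pics/w4.png

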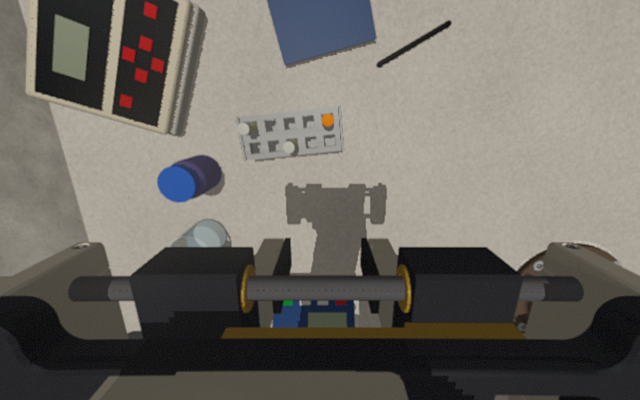

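Wrist picture: orange cap at (327,120) on the rack's outer corner; white caps at (244,129) and (289,148), so both sides along world x are free for the fingers.

Run:
```python
from h import *
from scipy.optimize import least_squares
ob={'w3':(326.92,57.97),'w4':(327.22,119.72)}
a=np.linspace(0,2*np.pi,40)
def cen(d,p):
    P=np.array([proj(d,[p[0]+.009*np.cos(t),p[1]+.009*np.sin(t),z]) for t in a for z in(p[2],p[2]-.016)],np.float32)
    M=cv2.moments(cv2.convexHull(P)); return np.array([M['m10'],M['m01']])/M['m00']
D={f:load(f) for f in ob}
q=least_squares(lambda p:np.concatenate([cen(D[f],p)-ob[f] for f in ob]),[.497,-.355,.1],diff_step=1e-4); print(q.x,q.fun)
f=least_squares(lambda p:np.concatenate([cen(D[f],[p[0],p[1],.105])-ob[f] for f in ob]),[.497,-.355],diff_step=1e-4); print(f.x,f.fun)
# hood angle from w1: rim/pad
p=q.x; to([p[0],p[1],p[2]+.05],-90); to([p[0],p[1],p[2]-.026],-90)
d=load('w1')
rx,ry,th=.523,.1155,np.radians(90.29)
def rw(x,y,z): return [rx+np.cos(th)*x-np.sin(th)*y, ry+np.sin(th)*x+np.cos(th)*y,z]
def hood(A,x,y,z): return rw(.1+x*np.cos(A)+z*np.sin(A),y,.122-x*np.sin(A)+z*np.cos(A))
for A in(1.3,1.35,1.4,1.45,1.5,1.55): print(A,*[proj(d,hood(A,*c)).round(1) for c in[(-.165,.065,0),(-.165,-.065,0),(-.165,.065,.055),(-.165,-.065,.055),(-.138,.03,.061),(-.138,-.03,.061),(-.162,0,.061)]])
```

```text
[ 0.49864186 -0.35440234  0.10689775] [-3.13572449e-02  2.37383561e-05  3.21427677e-02 -3.37668340e-07]
[ 0.49862769 -0.35457612] [-0.03070017  0.13637368  0.03212901 -0.14912736]
t 3.43 [ 0.5004 -0.2778  0.3495] [ 1.7998e+02  1.0000e-02 -8.9980e+01] F [ 0.1  -0.4   0.34] op 0.0435 d cm [ 7.66  0.17 19.26]
rot [0.02 0.01 0.02]
t 3.43 [ 0.5004 -0.2778  0.3495] [ 1.7998e+02  1.0000e-02 -8.9980e+01] F [ 0.1  -0.4   0.34] op 0.0435 d cm [ 7.66  0.17 26.86]
rot [0.02 0.01 0.02]
1.3 [391.4 120.5] [260.8 120.8] [391. 176.] [261.4 176.2] [353.4 183.1] [299.  183.2] [326.2 182.2]
1.35 [391.3 129. ] [261.  129.2] [390.3 184.2] [262.2 184.5] [353.1 189.3] [299.3 189.4] [326.2 190.2]
1.4 [391.1 137.4] [261.2 137.7] [389.4 192.2] [263.  192.4] [352.8 195.2] [299.6 195.3] [326.2 197.7]
1.45 [390.8 145.8] [261.5 146.1] [388.6 199.7] [263.9 199.9] [352.4 200.9] [300. 201.] [326.2 204.9]
1.5 [390.4 154.2] [262.  154.4] [387.6 206.8] [264.9 207.1] [352.  206.2] [300.3 206.3] [326.2 211.7]
1.55 [389.9 162.3] [262.5 162.6] [386.6 213.5] [265.9 213.7] [351.7 211.1] [300.7 211.2] [326.2 218. ]
```

Vial top at z = 0.107, centre (0.4986, −0.3544); hood angle ≈ 1.34. I grip centred on the cap with the TCP at z ≈ 0.080.

In the tool's units: 18.5 cm is 0.4625, 7.7 cm is 0.1925.

Call:
send_rows --plan '[[[0.0625, 0.0025, 0.025, 0, 0, 0], [0.125, 0.005, 0.1, 0, 0, 0], [0.175, 0.005, 0.175, 0, 0, 0], [0.1925, 0.005, 0.2625, 0, 0, 0], [0.1925, 0.005, 0.35, 0, 0, 0], [0.1925, 0.005, 0.425, 0, 0, 0], [0.1925, 0.005, 0.4625, 0, 0, 0], [0.1925, 0.005, 0.4625, 0, 0, 0]]]'

```text
clock: 4.1
tool_pos: [0.4966, -0.3529, 0.1609]
orientation: [179.7, 0.2, -89.9]
force: [0.8, -0.4, -0.4]
opening: 0.0435
gripper_force: 0.0
```

Run:
```python
from h import *
to([.4986,-.3544,.08],-90)
```

```text
t 4.1 [ 0.4966 -0.3529  0.1609] [ 1.7969e+02  1.7000e-01 -8.9930e+01] F [ 0.78 -0.45 -0.37] op 0.0435 d cm [ 0.17 -0.24  8.09]
rot [0.31 0.17 0.07]
```

In the tool's units: 8.2 cm is 0.205, 7 cm is 0.175.

Call:
send_rows --plan '[[[0, 0, 0.0625, 0, 0, 0], [0, 0, 0.125, 0, 0, 0], [0, 0, 0.175, 0, 0, 0], [0, 0, 0.205, 0, 0, 0], [0, 0, 0.205, 0, 0, 0]]]'

```text
clock: 4.52
tool_pos: [0.498, -0.354, 0.0816]
orientation: [179.9, 0.1, -89.9]
force: [-0.6, 0.9, -1.3]
opening: 0.0437
gripper_force: 0.0
```

Run:
```python
from h import *
to([.4986,-.3544,.08],-90)
```

```text
t 4.52 [ 0.498  -0.354   0.0816] [ 1.7989e+02  5.0000e-02 -8.9910e+01] F [-0.58  0.95 -1.28] op 0.0437 d cm [ 0.05 -0.06  0.16]
rot [0.11 0.05 0.09]
```

Call:
send_rows --plan '[[[0, 0, 0.0025, 0, 0, 0], [0, 0, 0.0025, 0, 0, 0], [0, 0, 0.0025, 0, 0, 0], [0, 0, 0.0025, 0, 0, 0], [0, 0, 0.0025, 0, 0, 0], [0, 0, 0.0025, 0, 0, 0]]]' --fingers 0.0

```text
clock: 5.02
tool_pos: [0.4986, -0.3556, 0.0827]
orientation: [-179.9, -0.1, -89.9]
force: [-0.2, -0.8, 4.2]
opening: 0.0169
gripper_force: 30.0
```

In the tool's units: -18 cm is -0.45, -16 cm is -0.4.

Call:
send_rows --plan '[[[0, 0, 0, 0, 0, 0], [0, 0, -0.025, 0, 0, 0], [0, 0, -0.075, 0, 0, 0], [0, 0, -0.15, 0, 0, 0], [0, 0, -0.225, 0, 0, 0], [0, 0, -0.3125, 0, 0, 0], [0, 0, -0.4, 0, 0, 0], [0, 0, -0.45, 0, 0, 0]]]'

```text
clock: 5.68
tool_pos: [0.4986, -0.356, 0.2667]
orientation: [-179.8, -0.1, -89.9]
force: [1.1, -1.1, 1.5]
opening: 0.0168
gripper_force: 30.0
```

Run:
```python
from h import *
s=snap('side','s1'); cv2.imwrite('pics/s1c.png',cv2.resize(s['img'][180:380,280:480,::-1],None,fx=2,fy=2,interpolation=2))
rx,ry,th=.523,.1155,np.radians(90.29); x=-.032
to([rx+np.cos(th)*x,ry+np.sin(th)*x,.26],-90)
```

```text
t 5.73 [ 0.4998 -0.3568  0.2699] [-179.53   -0.28  -89.93] F [ 1.73 -0.76  2.89] op 0.0173 d cm [-44.03  -2.39   0.79]
rot [-0.47 -0.28  0.07]
```

View pics/s1c.png

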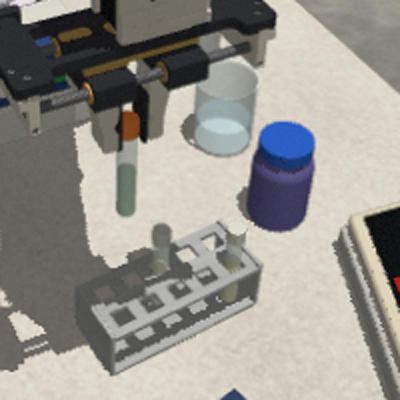

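The vial hangs upright in the grip, and the two white vials are still standing in the rack. Carrying it to the front middle well (reactor −32, 0).

In the tool's units: -27 cm is -0.675, -23.5 cm is -0.5875.

Call:
send_rows --plan '[[[-0.0375, -0.0025, 0, 0, 0, 0], [-0.1, -0.0075, 0, 0, 0, 0], [-0.1875, -0.0125, 0, 0, 0, 0], [-0.2875, -0.0175, 0, 0, 0, 0], [-0.3875, -0.0225, 0, 0, 0, 0], [-0.4875, -0.0275, 0, 0, 0, 0], [-0.5875, -0.0325, 0, 0, 0, 0], [-0.675, -0.0375, 0, 0, 0, 0]]]'

```text
clock: 6.4
tool_pos: [0.5121, -0.0832, 0.2619]
orientation: [-180.0, 0.0, -90.0]
force: [0.4, -0.8, -0.2]
opening: 0.0173
gripper_force: 30.0
```

In the tool's units: -16.8 cm is -0.42, -16.5 cm is -0.4125.

Call:
send_rows --plan '[[[-0.0875, -0.005, 0, 0, 0, 0], [-0.175, -0.01, 0, 0, 0, 0], [-0.2625, -0.015, 0, 0, 0, 0], [-0.3375, -0.02, 0, 0, 0, 0], [-0.3875, -0.0225, 0, 0, 0, 0], [-0.4125, -0.0225, 0, 0, 0, 0], [-0.42, -0.0225, 0, 0, 0, 0], [-0.42, -0.0225, 0, 0, 0, 0]]]'

```text
clock: 7.07
tool_pos: [0.5214, 0.0829, 0.2615]
orientation: [180.0, -0.0, -89.9]
force: [0.3, -0.6, -1.7]
opening: 0.0171
gripper_force: 30.0
```

Call:
send_rows --plan '[[[0, 0, 0, 0, 0, 0], [0, 0, 0, 0, 0, 0], [0, 0, 0, 0, 0, 0]]]'

```text
clock: 7.32
tool_pos: [0.5216, 0.0817, 0.2616]
orientation: [180.0, -0.0, -90.0]
force: [-0.0, -0.6, -1.0]
opening: 0.0167
gripper_force: 30.0
```

Run:
```python
from h import *
s=snap('side','s2'); snap('top','t2')
rx,ry,th=.523,.1155,np.radians(90.29); x=-.032
for i in range(3): to([rx+np.cos(th)*x,ry+np.sin(th)*x,.21],-90); snap('wrist','w5')
cv2.imwrite('pics/s2c.png',cv2.resize(s['img'][80:230,180:330,::-1],None,fx=4,fy=4,interpolation=2))
```

```text
t 7.42 [0.5217 0.0819 0.2616] [-180.      0.    -90.03] F [ 0.3  -0.22 -0.02] op 0.0171 d cm [-0.16 -0.15  5.16]
rot [-0.    0.   -0.03]
t 7.47 [0.5217 0.0821 0.2616] [-180.      0.    -90.02] F [-0.65  0.57 -1.15] op 0.0171 d cm [-0.14 -0.15  5.16]
rot [-0.    0.   -0.02]
t 7.52 [0.5217 0.0822 0.2616] [-180.      0.    -90.01] F [-0.04  0.14 -0.4 ] op 0.0172 d cm [-0.13 -0.14  5.16]
rot [-0.    0.   -0.01]
```

View pics/s2c.png

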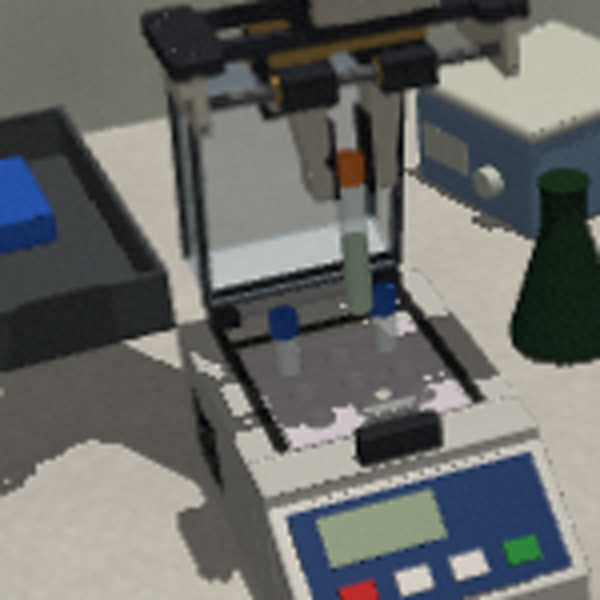

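Vial upright above the well, with the hood, blue vials and flask in place. I correct by (−0.14, −0.15) cm, descend to just above the block, then go in slowly.

Call:
send_rows --plan '[[[-0.0025, -0.0038, 0.025, 0, 0, 0], [-0.0035, -0.0038, 0.075, 0, 0, 0], [-0.0035, -0.0038, 0.125, 0, 0, 0], [-0.0035, -0.0038, 0.15, 0, 0, 0], [-0.0035, -0.0038, 0.155, 0, 0, 0], [-0.0035, -0.0038, 0.155, 0, 0, 0], [-0.0035, -0.0038, 0.155, 0, 0, 0]]]'

```text
clock: 8.15
tool_pos: [0.5237, 0.0843, 0.2002]
orientation: [-180.0, -0.0, -89.9]
force: [0.7, -0.9, -0.1]
opening: 0.0172
gripper_force: 30.0
```

Run:
```python
from h import *
s=snap('side','s3'); t=snap('top','t3')
rx,ry,th=.523,.1155,np.radians(90.29); x=-.032
W=rx+np.cos(th)*x,ry+np.sin(th)*x
to([*W,.19],-90)
# side cam: blue cap centroid bias, orange cap centroid
def cent(d,lo,hi,b):
    m=cv2.inRange(cv2.cvtColor(d['img'],cv2.COLOR_RGB2HSV),lo,hi); M=np.zeros_like(m); M[b[1]:b[3],b[0]:b[2]]=m[b[1]:b[3],b[0]:b[2]]
    mm=cv2.moments(M,True); return np.array([mm['m10'],mm['m01']])/mm['m00'],mm['m00']
print('side orange',cent(s,(4,140,70),(18,255,255),(240,100,300,170)))
print('blue caps side0',[cent(load('side0'),(105,130,60),(125,255,255),b) for b in((240,150,262,172),(264,145,288,165))])
def w(x,y): return [rx+np.cos(th)*x-np.sin(th)*y,ry+np.sin(th)*x+np.cos(th)*y]
print('pred blue',[proj(s,[*w(.032,y),.147]) for y in(.032,-.032)])
print('pred orange at well axis for z',[(z,proj(s,[*W,z]).round(1)) for z in(.2,.205,.21,.215,.22)])
```

```text
t 8.25 [0.5238 0.0844 0.2006] [-1.7991e+02  3.0000e-02 -8.9950e+01] F [ 0.07  0.03 -0.43] op 0.017 d cm [0.09 0.07 1.06]
rot [-0.09  0.03  0.05]
side orange (array([267.47540984, 138.54098361]), 61.0)
blue caps side0 [(array([250.45283019, 160.26415094]), 53.0), (array([275.23529412, 154.25490196]), 51.0)]
pred blue [array([251.14346517, 159.88944242]), array([275.78002382, 154.11211603])]
pred orange at well axis for z [(0.2, array([270.2, 150.1])), (0.205, array([270. , 148.2])), (0.21, array([269.8, 146.3])), (0.215, array([269.7, 144.4])), (0.22, array([269.5, 142.5]))]
```

Run:
```python
from h import *
for f,T in(('s1',(.4995,-.356,.268)),('s2',(.5217,.0819,.2616)),('s3',(.5238,.0844,.2006))):
    d=load(f); m=cv2.inRange(cv2.cvtColor(d['img'],cv2.COLOR_RGB2HSV),(3,130,50),(18,255,255))
    n,l,st,c=cv2.connectedComponentsWithStats(m)
    pc=proj(d,T)
    print(f,'TCP px',pc.round(1),'cap pred',proj(d,(T[0],T[1],T[2]+.018)).round(1),'bot pred',proj(d,(T[0],T[1],T[2]-.076)).round(1))
    for i in range(1,n):
        if st[i,4]>15 and np.hypot(*(c[i]-pc))<40: print(c[i].round(1),st[i])
s=load('side0'); print(proj(s,(.4986,-.3544,.099)))
d=load('s3'); g=cv2.resize(d['img'][110:200,235:315],None,fx=6,fy=6,interpolation=2).copy()
for z in (.2006,): 
  for dz in(.026,.018,.010,0,-.03,-.076):
    u,v=proj(d,(.5238,.0844,z+dz)); cv2.circle(g,(int((u-235+.5)*6),int((v-110+.5)*6)),3,(255,0,255),1)
cv2.imwrite('pics/s3c.png',g[:,:,::-1])
```

```text
s1 TCP px [344.7 248.2] cap pred [344.9 239. ] bot pred [344.  283.7]
[344.8 242.4] [341 236   9  14 118]
s2 TCP px [267.6 126.6] cap pred [267.  119.3] bot pred [270.3 155.9]
[267.1 121.6] [264 117   7  10  58]
s3 TCP px [270.3 149.6] cap pred [269.7 142.8] bot pred [272.8 177.2]
[270.  144.9] [267 141   7   9  58]
[342.3592295  320.95314501]
```

View pics/s3c.png

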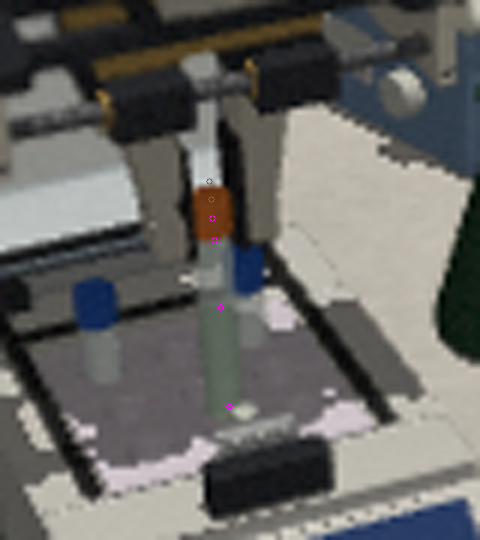

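Crop: the vial is upright with its cap between the pads, its bottom over the front row of the block; the blue vials are untouched. Descending slowly with force checks.

Call:
send_rows --plan '[[[0.0013, 0.0013, 0.0075, 0, 0, 0], [0.0013, 0.0013, 0.0125, 0, 0, 0], [0.0013, 0.0013, 0.0175, 0, 0, 0], [0.0013, 0.0013, 0.0225, 0, 0, 0], [0.0013, 0.0013, 0.025, 0, 0, 0], [0.0013, 0.0013, 0.025, 0, 0, 0]]]'

```text
clock: 8.75
tool_pos: [0.5225, 0.0836, 0.1892]
orientation: [180.0, -0.0, -90.0]
force: [0.3, 0.2, -0.8]
opening: 0.0171
gripper_force: 30.0
```

In the tool's units: 0.4 cm is 0.01, 0.3 cm is 0.0075.

Call:
send_rows --plan '[[[0, 0, 0.005, 0, 0, 0], [0, 0, 0.0075, 0, 0, 0], [0, 0, 0.01, 0, 0, 0], [0, 0, 0.01, 0, 0, 0]]]'

```text
clock: 9.08
tool_pos: [0.5226, 0.0836, 0.1853]
orientation: [180.0, -0.0, -90.0]
force: [-0.1, 0.2, -0.2]
opening: 0.0169
gripper_force: 30.0
```

The vial is entering the well with no force. Continuing down.

In the tool's units: 2.1 cm is 0.0525, 1.9 cm is 0.0475.

Call:
send_rows --plan '[[[0, 0, 0.01, 0, 0, 0], [0, 0, 0.0225, 0, 0, 0], [0, 0, 0.035, 0, 0, 0], [0, 0, 0.0475, 0, 0, 0], [0, 0, 0.0525, 0, 0, 0], [0, 0, 0.0525, 0, 0, 0]]]'

```text
clock: 9.58
tool_pos: [0.5223, 0.0835, 0.1638]
orientation: [179.9, -0.0, -90.0]
force: [0.9, -0.0, -0.3]
opening: 0.0167
gripper_force: 30.0
```

In the tool's units: 2 cm is 0.05, 1.8 cm is 0.045.

Call:
send_rows --plan '[[[0, 0, 0.01, 0, 0, 0], [0, 0, 0.0225, 0, 0, 0], [0, 0, 0.035, 0, 0, 0], [0, 0, 0.045, 0, 0, 0], [0, 0, 0.05, 0, 0, 0], [0, 0, 0.05, 0, 0, 0]]]'

```text
clock: 10.08
tool_pos: [0.5224, 0.0835, 0.1439]
orientation: [179.9, -0.0, -90.0]
force: [-0.1, 0.4, -0.6]
opening: 0.0167
gripper_force: 30.0
```

Now the last bit, until it touches bottom.

In the tool's units: 0.7 cm is 0.0175, 0.6 cm is 0.015.

Call:
send_rows --plan '[[[0, 0, 0.005, 0, 0, 0], [0, 0, 0.01, 0, 0, 0], [0, 0, 0.015, 0, 0, 0], [0, 0, 0.0175, 0, 0, 0], [0, 0, 0.0175, 0, 0, 0]]]'

```text
clock: 10.5
tool_pos: [0.5225, 0.0836, 0.1373]
orientation: [180.0, -0.0, -90.0]
force: [0.3, -0.4, -0.7]
opening: 0.017
gripper_force: 30.0
```

In the tool's units: 0.3 cm is 0.0075, 0.2 cm is 0.005.

Call:
send_rows --plan '[[[0, 0, 0.0025, 0, 0, 0], [0, 0, 0.005, 0, 0, 0], [0, 0, 0.0075, 0, 0, 0], [0, 0, 0.0075, 0, 0, 0]]]'

```text
clock: 10.83
tool_pos: [0.5226, 0.0836, 0.1344]
orientation: [180.0, -0.0, -90.0]
force: [0.7, -0.7, -0.9]
opening: 0.0169
gripper_force: 30.0
```

In the tool's units: 0.15 cm is 0.0038, 0.1 cm is 0.0025.

Call:
send_rows --plan '[[[0, 0, 0.0025, 0, 0, 0], [0, 0, 0.0038, 0, 0, 0], [0, 0, 0.0038, 0, 0, 0]]]'

```text
clock: 11.08
tool_pos: [0.5232, 0.0838, 0.1337]
orientation: [-179.9, 0.0, -89.9]
force: [0.6, 1.1, 3.7]
opening: 0.0171
gripper_force: 30.0
```

In the tool's units: 0.15 cm is 0.0038, 0.1 cm is 0.0025.

Call:
send_rows --plan '[[[0, 0, 0.0025, 0, 0, 0], [0, 0, 0.0038, 0, 0, 0], [0, 0, 0.0038, 0, 0, 0]]]'

```text
clock: 11.33
tool_pos: [0.5237, 0.0837, 0.1335]
orientation: [-179.9, 0.0, -89.9]
force: [-3.4, -0.8, 15.4]
opening: 0.0172
gripper_force: 30.0
```

It bottomed exactly where predicted (TCP 0.1335). I relieve the push, open and lift.

In the tool's units: -0.2 cm is -0.005.

Call:
send_rows --plan '[[[0, 0, -0.005, 0, 0, 0], [0, 0, -0.005, 0, 0, 0]]]'

```text
clock: 11.5
tool_pos: [0.5228, 0.0837, 0.134]
orientation: [-180.0, 0.0, -90.0]
force: [0.4, 0.3, -0.5]
opening: 0.0172
gripper_force: 30.0
```

Call:
send_rows --plan '[[[0, 0, 0, 0, 0, 0], [0, 0, 0, 0, 0, 0], [0, 0, 0, 0, 0, 0], [0, 0, 0, 0, 0, 0], [0, 0, 0, 0, 0, 0]]]' --fingers 0.4

```text
clock: 11.92
tool_pos: [0.5226, 0.0836, 0.1333]
orientation: [180.0, -0.0, -90.0]
force: [0.2, 0.4, 0.2]
opening: 0.0345
gripper_force: 0.0
```

In the tool's units: -25 cm is -0.625, -22 cm is -0.55.

Call:
send_rows --plan '[[[0, 0, -0.025, 0, 0, 0], [0, 0, -0.075, 0, 0, 0], [0, 0, -0.15, 0, 0, 0], [0, 0, -0.25, 0, 0, 0], [0, 0, -0.35, 0, 0, 0], [0, 0, -0.45, 0, 0, 0], [0, 0, -0.55, 0, 0, 0], [0, 0, -0.625, 0, 0, 0]]]'

```text
clock: 12.58
tool_pos: [0.5228, 0.0833, 0.3884]
orientation: [-179.8, 0.1, -90.0]
force: [1.5, 0.3, 0.3]
opening: 0.0354
gripper_force: 0.0
```

Run:
```python
from h import *
d=snap('side','s4'); snap('top','t4')
m=cv2.inRange(cv2.cvtColor(d['img'],cv2.COLOR_RGB2HSV),(3,130,50),(18,255,255))
n,l,st,c=cv2.connectedComponentsWithStats(m)
for i in range(1,n):
    if st[i,4]>15 and 230<c[i][0]<310 and 90<c[i][1]<230: print(c[i].round(1),st[i])
print('pred cap',proj(d,(.5228,.0835,.147)),'if 5mm high',proj(d,(.5228,.0835,.152)))
rx,ry,th=.523,.1155,np.radians(90.29)
A=1.34
for e in (0,.02):
  for A in(1.34,1.2,1.0,.8,.6,.4,.2,.1,0):
    X=.1-.150*np.cos(A)+.061*np.sin(A); Z=.122+.150*np.sin(A)+.061*np.cos(A)
    print(A,[round(v,4) for v in (X,Z,rx+np.cos(th)*X,ry+np.sin(th)*X)])
  break
to([.522,.40,.41],-90)
```

```text
[253.   99.4] [250  98   7   4  24]
[270.8 169.8] [267 166   8   9  60]
pred cap [271.77010186 169.57394267] if 5mm high [271.60803828 167.78410747]
1.34 [np.float64(0.1251), np.float64(0.282), np.float64(0.5224), np.float64(0.2406)]
1.2 [np.float64(0.1025), np.float64(0.2839), np.float64(0.5225), np.float64(0.218)]
1.0 [np.float64(0.0703), np.float64(0.2812), np.float64(0.5226), np.float64(0.1858)]
0.8 [np.float64(0.0393), np.float64(0.2721), np.float64(0.5228), np.float64(0.1548)]
0.6 [np.float64(0.0106), np.float64(0.257), np.float64(0.5229), np.float64(0.1261)]
0.4 [np.float64(-0.0144), np.float64(0.2366), np.float64(0.5231), np.float64(0.1011)]
0.2 [np.float64(-0.0349), np.float64(0.2116), np.float64(0.5232), np.float64(0.0806)]
0.1 [np.float64(-0.0432), np.float64(0.1977), np.float64(0.5232), np.float64(0.0723)]
0 [np.float64(-0.05), np.float64(0.183), np.float64(0.5233), np.float64(0.0655)]
t 12.68 [0.5244 0.0837 0.3906] [-179.44    0.18  -89.95] F [0.47 0.01 0.25] op 0.0352 d cm [-31.64   0.2   -1.84]
rot [-0.56  0.18  0.05]
```

Cap at (270.8,169.8), matching the seated prediction. Closing the fingers and going over and behind the hood.

In the tool's units: -22 cm is -0.55, -20 cm is -0.5.

Call:
send_rows --plan '[[[-0.05, 0, 0, 0, 0, 0], [-0.125, 0, 0, 0, 0, 0], [-0.225, 0, 0, 0, 0, 0], [-0.325, 0, 0, 0, 0, 0], [-0.425, 0, 0, 0, 0, 0], [-0.5, 0, 0, 0, 0, 0], [-0.55, 0, 0, 0, 0, 0], [-0.55, 0, 0, 0, 0, 0]]]' --fingers 0

```text
clock: 13.35
tool_pos: [0.5221, 0.3069, 0.3825]
orientation: [179.9, -0.1, -89.8]
force: [-0.3, -0.5, 0.4]
opening: 0.0004
gripper_force: 0.0
```

Call:
send_rows --plan '[[[0, 0, 0.05, 0, 0, 0], [0, 0, 0.125, 0, 0, 0], [0, 0, 0.2, 0, 0, 0], [0, 0, 0.2375, 0, 0, 0], [0, 0, 0.255, 0, 0, 0], [0, 0, 0.255, 0, 0, 0], [0, 0, 0.255, 0, 0, 0]]]'

```text
clock: 13.93
tool_pos: [0.5231, 0.3034, 0.2828]
orientation: [-179.9, 0.0, -90.0]
force: [-0.2, -0.7, 0.3]
opening: 0.0005
gripper_force: 0.0
```

```bash
cat > arc.py <<'E'
from h import *
rx,ry,th=.523,.1155,np.radians(90.29)
def tcp(A,off=.0095,r=.150):
    X=.1-r*np.cos(A)+.061*np.sin(A)+off; return np.array([rx+np.cos(th)*X,ry+np.sin(th)*X,.122+r*np.sin(A)+.061*np.cos(A)])
E
python3 - <<'E'
from arc import *
p0=ctrl.get_obs()['tool_pos']
to(tcp(1.34),-90)
for A in np.arange(1.4,.05,-.05): q=tcp(A)-p0; print(round(A,2),round(-q[1]*100,1),round(-q[0]*100,2),round(-q[2]*100,1))
E
```

```text
t 13.93 [0.5231 0.3034 0.2828] [-1.7994e+02  2.0000e-02 -8.9970e+01] F [-0.22 -0.7   0.27] op 0.0005 d cm [5.34 0.08 0.08]
rot [-0.06  0.02  0.03]
1.4 4.4 0.08 0.3
1.35 5.2 0.07 0.1
1.3 6.0 0.07 -0.0
1.25 6.8 0.07 -0.1
1.2 7.6 0.06 -0.1
1.15 8.4 0.06 -0.1
1.1 9.2 0.05 -0.1
1.05 10.0 0.05 0.0
1.0 10.8 0.05 0.2
0.95 11.6 0.04 0.3
0.9 12.4 0.04 0.5
0.85 13.2 0.03 0.8
0.8 13.9 0.03 1.1
0.75 14.7 0.03 1.4
0.7 15.4 0.02 1.7
0.65 16.1 0.02 2.1
0.6 16.8 0.02 2.6
0.55 17.4 0.01 3.0
0.5 18.1 0.01 3.5
0.45 18.7 0.01 4.1
0.4 19.3 0.0 4.6
0.35 19.8 0.0 5.2
0.3 20.4 -0.0 5.8
0.25 20.9 -0.0 6.5
0.2 21.3 -0.01 7.1
0.15 21.8 -0.01 7.8
0.1 22.2 -0.01 8.5
```

In the tool's units: 6.8 cm is 0.17, 6.2 cm is 0.155.

Call:
send_rows --plan '[[[0.0375, 0, 0, 0, 0, 0], [0.075, 0, 0, 0, 0, 0], [0.105, 0, 0, 0, 0, 0], [0.125, 0, 0, 0, 0, 0], [0.14, 0, 0, 0, 0, 0], [0.155, 0, 0, 0, 0, 0], [0.17, 0, -0.0025, 0, 0, 0], [0.17, 0, -0.0025, 0, 0, 0]]]'

```text
clock: 14.6
tool_pos: [0.5226, 0.2347, 0.283]
orientation: [-180.0, 0.0, -90.0]
force: [-0.3, -1.0, -0.1]
opening: 0.0003
gripper_force: 0.0
```

In the tool's units: 3.2 cm is 0.08, 3 cm is 0.075.

Call:
send_rows --plan '[[[0.015, 0, 0, 0, 0, 0], [0.03, 0, 0, 0, 0, 0], [0.045, 0, 0, 0, 0, 0], [0.06, 0, 0, 0, 0, 0], [0.075, 0, 0.0025, 0, 0, 0], [0.08, 0, 0.0025, 0, 0, 0]]]'

```text
clock: 15.1
tool_pos: [0.5224, 0.2026, 0.2813]
orientation: [180.0, -0.0, -90.0]
force: [1.0, 0.5, 0.2]
opening: 0.0005
gripper_force: 0.4
```

Run:
```python
from arc import *
to(tcp(1.05),-90)
s=snap('side','s5'); a=s['img'][60:240,190:350]; b=load('side0')['img'][60:240,190:350]
cv2.imwrite('pics/s5c.png',cv2.resize(a[:,:,::-1],None,fx=3,fy=3,interpolation=2))
```

```text
t 15.1 [0.5224 0.2026 0.2813] [ 1.7998e+02 -2.0000e-02 -8.9990e+01] F [0.97 0.54 0.23] op 0.0005 d cm [-0.06 -0.01 -0.11]
rot [ 0.02 -0.02  0.01]
```

View pics/s5c.png

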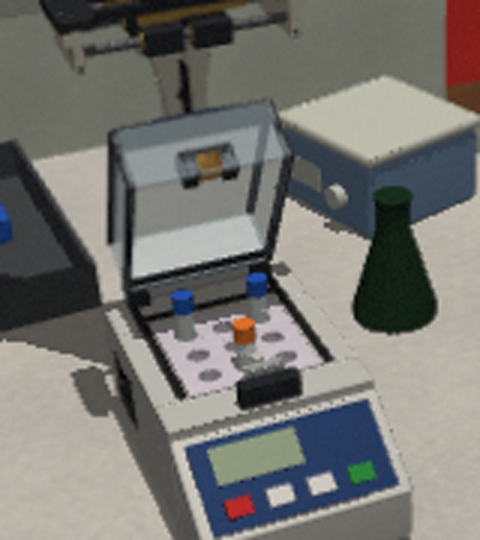

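The picture shows the hood tipped forward, with the fingertips behind it on the pad. The orange vial sits level with the blue ones. Continuing along the arc.

In the tool's units: 5.4 cm is 0.135, 4.7 cm is 0.1175.

Call:
send_rows --plan '[[[0.02, 0, 0, 0, 0, 0], [0.04, 0, 0.005, 0, 0, 0], [0.06, 0, 0.01, 0, 0, 0], [0.08, 0, 0.0175, 0, 0, 0], [0.0975, 0, 0.025, 0, 0, 0], [0.1175, 0, 0.0325, 0, 0, 0], [0.135, 0, 0.04, 0, 0, 0]]]'

```text
clock: 15.73
tool_pos: [0.5225, 0.1487, 0.2651]
orientation: [180.0, -0.0, -90.0]
force: [0.6, 0.2, -0.2]
opening: 0.0005
gripper_force: 0.2
```

In the tool's units: 3.3 cm is 0.0825, 2.7 cm is 0.0675.

Call:
send_rows --plan '[[[0.0175, 0, 0.01, 0, 0, 0], [0.035, 0, 0.0225, 0, 0, 0], [0.05, 0, 0.0325, 0, 0, 0], [0.0675, 0, 0.045, 0, 0, 0], [0.0825, 0, 0.06, 0, 0, 0], [0.0825, 0, 0.06, 0, 0, 0]]]'

```text
clock: 16.23
tool_pos: [0.5218, 0.1153, 0.24]
orientation: [179.9, -0.1, -90.0]
force: [-0.1, 0.4, -0.5]
opening: 0.0003
gripper_force: 0.0
```

```bash
python3 -c "
from arc import *
to(tcp(.45),-90);to(tcp(.2),-90);to(tcp(.15),-90)"
```

```text
t 16.23 [0.5218 0.1153 0.24  ] [ 1.7988e+02 -5.0000e-02 -9.0010e+01] F [-0.1  0.4 -0.5] op 0.0003 d cm [-0.11 -0.12 -0.22]
rot [ 0.12 -0.05 -0.01]
t 16.23 [0.5218 0.1153 0.24  ] [ 1.7988e+02 -5.0000e-02 -9.0010e+01] F [-0.1  0.4 -0.5] op 0.0003 d cm [ 2.52 -0.14  2.85]
rot [ 0.12 -0.05 -0.01]
t 16.23 [0.5218 0.1153 0.24  ] [ 1.7988e+02 -5.0000e-02 -9.0010e+01] F [-0.1  0.4 -0.5] op 0.0003 d cm [ 2.95 -0.14  3.53]
rot [ 0.12 -0.05 -0.01]
```

In the tool's units: 2.8 cm is 0.07, 2.5 cm is 0.0625.

Call:
send_rows --plan '[[[0.015, 0, 0.0125, 0, 0, 0], [0.0275, 0, 0.025, 0, 0, 0], [0.04, 0, 0.04, 0, 0, 0], [0.0525, 0, 0.055, 0, 0, 0], [0.0625, 0, 0.07, 0, 0, 0], [0.0625, 0, 0.07, 0, 0, 0], [0.0625, 0, 0.07, 0, 0, 0]]]'

```text
clock: 16.82
tool_pos: [0.5224, 0.0913, 0.2131]
orientation: [179.9, -0.0, -90.0]
force: [-0.1, -0.2, 0.3]
opening: 0.0002
gripper_force: 0.0
```

Call:
send_rows --plan '[[[0.0025, 0, 0.005, 0, 0, 0], [0.005, 0, 0.01, 0, 0, 0], [0.0075, 0, 0.015, 0, 0, 0], [0.0075, 0, 0.015, 0, 0, 0]]]'

```text
clock: 17.15
tool_pos: [0.5225, 0.0886, 0.2072]
orientation: [180.0, -0.0, -90.0]
force: [-0.4, 0.7, -0.1]
opening: 0.0005
gripper_force: 0.0
```

Run:
```python
from arc import *
to(tcp(.1),-90); to(tcp(0),-90)
d=snap('side','s6'); m=cv2.inRange(cv2.cvtColor(d['img'],cv2.COLOR_RGB2HSV),(100,120,60),(125,255,255))
n,l,st,c=cv2.connectedComponentsWithStats(m)
for i in range(1,n):
    if st[i,4]>6 and 220<c[i][0]<310 and 100<c[i][1]<185: print(c[i].round(1),st[i])
for A in(0,.1,.2,.3): p=tcp(A,0); print(A,proj(d,p).round(1))
```

```text
t 17.15 [0.5225 0.0886 0.2072] [ 1.7998e+02 -1.0000e-02 -8.9950e+01] F [-0.38  0.75 -0.13] op 0.0005 d cm [ 0.67 -0.07  0.95]
rot [ 0.02 -0.01  0.05]
t 17.15 [0.5225 0.0886 0.2072] [ 1.7998e+02 -1.0000e-02 -8.9950e+01] F [-0.38  0.75 -0.13] op 0.0005 d cm [ 1.36 -0.07  2.42]
rot [ 0.02 -0.01  0.05]
[270.  150.1] [257 146  27   9 102]
0 [273.3 160.1]
0.1 [271.8 153.2]
0.2 [270.2 146.3]
0.3 [268.4 139.4]
```

Pad seen at (270,150), so lid ≈ 0.15 rad. Now pressing in small steps.

In the tool's units: 0.4 cm is 0.01, 0.3 cm is 0.0075.

Call:
send_rows --plan '[[[0.0025, 0, 0.0025, 0, 0, 0], [0.005, 0, 0.0075, 0, 0, 0], [0.005, 0, 0.01, 0, 0, 0], [0.005, 0, 0.01, 0, 0, 0]]]'

```text
clock: 17.53
tool_pos: [0.5225, 0.0865, 0.2033]
orientation: [180.0, -0.0, -90.0]
force: [0.3, -0.5, 0.7]
opening: 0.0004
gripper_force: 0.0
```

In the tool's units: 0.2 cm is 0.005, 0.1 cm is 0.0025.

Call:
send_rows --plan '[[[0.0025, 0, 0.0025, 0, 0, 0], [0.0025, 0, 0.005, 0, 0, 0], [0.0025, 0, 0.005, 0, 0, 0]]]'

```text
clock: 17.78
tool_pos: [0.5225, 0.0856, 0.2013]
orientation: [180.0, -0.0, -90.0]
force: [0.6, -0.1, -0.0]
opening: 0.0006
gripper_force: 0.0
```

In the tool's units: 0.2 cm is 0.005, 0.1 cm is 0.0025.

Call:
send_rows --plan '[[[0.0025, 0, 0.0025, 0, 0, 0], [0.0025, 0, 0.005, 0, 0, 0], [0.0025, 0, 0.005, 0, 0, 0]]]'

```text
clock: 18.03
tool_pos: [0.5228, 0.0845, 0.1997]
orientation: [-180.0, -0.0, -90.0]
force: [-0.7, -1.5, 1.6]
opening: 0.0007
gripper_force: 1.0
```

In the tool's units: 0.2 cm is 0.005, 0.1 cm is 0.0025.

Call:
send_rows --plan '[[[0.0025, 0, 0.0025, 0, 0, 0], [0.005, 0, 0.005, 0, 0, 0], [0.005, 0, 0.005, 0, 0, 0]]]'

```text
clock: 18.28
tool_pos: [0.5229, 0.0829, 0.1975]
orientation: [-180.0, 0.0, -90.0]
force: [-0.3, 1.7, 1.5]
opening: 0.0005
gripper_force: 0.9
```

In the tool's units: 0.2 cm is 0.005, 0.1 cm is 0.0025.

Call:
send_rows --plan '[[[0.0025, 0, 0.0025, 0, 0, 0], [0.005, 0, 0.005, 0, 0, 0], [0.005, 0, 0.005, 0, 0, 0]]]'

```text
clock: 18.53
tool_pos: [0.523, 0.0807, 0.1955]
orientation: [-180.0, 0.0, -90.0]
force: [0.5, 1.8, 1.7]
opening: 0.0005
gripper_force: 1.0
```

In the tool's units: 0.2 cm is 0.005, 0.1 cm is 0.0025.

Call:
send_rows --plan '[[[0.0025, 0, 0.0025, 0, 0, 0], [0.005, 0, 0.005, 0, 0, 0], [0.005, 0, 0.005, 0, 0, 0]]]'

```text
clock: 18.78
tool_pos: [0.5229, 0.0786, 0.1935]
orientation: [-180.0, 0.0, -90.0]
force: [0.2, 1.9, 2.7]
opening: 0.0002
gripper_force: 1.1
```

In the tool's units: 0.2 cm is 0.005, 0.1 cm is 0.0025.

Call:
send_rows --plan '[[[0.0013, 0, 0.0025, 0, 0, 0], [0.0025, 0, 0.005, 0, 0, 0], [0.0025, 0, 0.005, 0, 0, 0]]]'

```text
clock: 19.03
tool_pos: [0.523, 0.0779, 0.192]
orientation: [-180.0, 0.0, -89.9]
force: [-1.2, 3.7, 5.2]
opening: 0.0007
gripper_force: 2.8
```

In the tool's units: 0.1 cm is 0.0025, 0.05 cm is 0.0013.

Call:
send_rows --plan '[[[0.0013, 0, 0.0013, 0, 0, 0], [0.0013, 0, 0.0025, 0, 0, 0], [0.0013, 0, 0.0025, 0, 0, 0]]]'

```text
clock: 19.28
tool_pos: [0.523, 0.0776, 0.1913]
orientation: [-179.9, 0.0, -89.9]
force: [-2.3, 4.8, 9.3]
opening: 0.0007
gripper_force: 4.3
```

In the tool's units: 0.1 cm is 0.0025, 0.05 cm is 0.0013.

Call:
send_rows --plan '[[[0.0013, 0, 0.0013, 0, 0, 0], [0.0013, 0, 0.0025, 0, 0, 0], [0.0013, 0, 0.0025, 0, 0, 0]]]'

```text
clock: 19.53
tool_pos: [0.523, 0.0772, 0.1905]
orientation: [-179.9, 0.1, -89.9]
force: [-2.8, 5.0, 9.5]
opening: 0.0003
gripper_force: 5.0
```

In the tool's units: 0.05 cm is 0.0013.

Call:
send_rows --plan '[[[0, 0, 0.0013, 0, 0, 0], [0, 0, 0.0013, 0, 0, 0]]]'

```text
clock: 19.7
tool_pos: [0.523, 0.0771, 0.1902]
orientation: [-179.9, 0.0, -89.9]
force: [-3.8, 5.0, 12.0]
opening: 0.0006
gripper_force: 5.5
```

In the tool's units: 0.05 cm is 0.0013.

Call:
send_rows --plan '[[[0, 0, 0.0013, 0, 0, 0], [0, 0, 0.0013, 0, 0, 0]]]'

```text
clock: 19.87
tool_pos: [0.523, 0.0769, 0.1898]
orientation: [-179.9, 0.0, -89.9]
force: [-3.3, 4.4, 11.3]
opening: 0.0001
gripper_force: 6.0
```

In the tool's units: 0.05 cm is 0.0013.

Call:
send_rows --plan '[[[0, 0, 0.0013, 0, 0, 0], [0, 0, 0.0013, 0, 0, 0]]]'

```text
clock: 20.03
tool_pos: [0.523, 0.0768, 0.1894]
orientation: [-179.9, 0.0, -89.9]
force: [-3.6, 3.2, 12.3]
opening: 0.0007
gripper_force: 6.4
```

In the tool's units: 0.05 cm is 0.0013.

Call:
send_rows --plan '[[[0, 0, 0.0013, 0, 0, 0], [0, 0, 0.0013, 0, 0, 0]]]'

```text
clock: 20.2
tool_pos: [0.523, 0.0766, 0.189]
orientation: [-179.9, 0.0, -89.9]
force: [-4.0, 2.4, 13.0]
opening: 0.0005
gripper_force: 6.7
```

In the tool's units: 0.04 cm is 0.001.

Call:
send_rows --plan '[[[0, 0, 0.001, 0, 0, 0], [0, 0, 0.001, 0, 0, 0]]]'

```text
clock: 20.37
tool_pos: [0.523, 0.0765, 0.1886]
orientation: [-179.9, -0.0, -89.9]
force: [-3.1, 1.8, 12.5]
opening: 0.0005
gripper_force: 6.5
```

In the tool's units: 0.04 cm is 0.001.

Call:
send_rows --plan '[[[0, 0, 0.001, 0, 0, 0], [0, 0, 0.001, 0, 0, 0]]]'

```text
clock: 20.53
tool_pos: [0.523, 0.0763, 0.1881]
orientation: [-179.9, -0.0, -89.9]
force: [-2.1, 1.1, 13.0]
opening: 0.0004
gripper_force: 6.1
```

In the tool's units: 0.04 cm is 0.001.

Call:
send_rows --plan '[[[0, 0, 0.001, 0, 0, 0], [0, 0, 0.001, 0, 0, 0]]]'

```text
clock: 20.7
tool_pos: [0.523, 0.076, 0.1875]
orientation: [-179.9, -0.1, -89.9]
force: [-2.1, -0.9, 10.4]
opening: 0.0001
gripper_force: 5.3
```

In the tool's units: 0.04 cm is 0.001.

Call:
send_rows --plan '[[[0, 0, 0.001, 0, 0, 0], [0, 0, 0.001, 0, 0, 0]]]'

```text
clock: 20.87
tool_pos: [0.523, 0.0758, 0.187]
orientation: [-179.9, -0.1, -89.9]
force: [-1.0, -1.3, 8.9]
opening: 0.0002
gripper_force: 4.9
```

The push is easing as the nose passes the bar; not snapped yet. Continuing.

In the tool's units: 0.04 cm is 0.001.

Call:
send_rows --plan '[[[0, 0, 0.001, 0, 0, 0], [0, 0, 0.001, 0, 0, 0]]]'

```text
clock: 21.03
tool_pos: [0.5229, 0.0756, 0.1865]
orientation: [-180.0, -0.1, -89.9]
force: [-0.8, -2.7, 8.3]
opening: 0.0007
gripper_force: 4.4
```

In the tool's units: 0.04 cm is 0.001.

Call:
send_rows --plan '[[[0, 0, 0.001, 0, 0, 0], [0, 0, 0.001, 0, 0, 0]]]'

```text
clock: 21.2
tool_pos: [0.5229, 0.0754, 0.1859]
orientation: [-180.0, -0.1, -89.9]
force: [1.6, -3.6, 7.1]
opening: 0.0007
gripper_force: 3.5
```

Call:
send_rows --plan '[[[0, 0, 0.001, 0, 0, 0], [0, 0, 0.001, 0, 0, 0]]]'

```text
clock: 21.37
tool_pos: [0.5222, 0.0758, 0.1845]
orientation: [179.9, -0.1, -90.0]
force: [-1.1, 0.6, 0.7]
opening: 0.0008
gripper_force: 0.4
```

In the tool's units: 0.04 cm is 0.001.

Call:
send_rows --plan '[[[0, 0, 0.001, 0, 0, 0], [0, 0, 0.001, 0, 0, 0]]]'

```text
clock: 21.53
tool_pos: [0.5222, 0.0759, 0.1842]
orientation: [179.9, -0.1, -90.0]
force: [-0.2, -2.9, 4.1]
opening: 0.0003
gripper_force: 1.7
```

The force dropped to about 1 N: snapped. Lifting off and checking.

In the tool's units: -20 cm is -0.5, -19 cm is -0.475.

Call:
send_rows --plan '[[[0, 0, -0.0125, 0, 0, 0], [0, 0, -0.0375, 0, 0, 0], [0, 0, -0.1, 0, 0, 0], [0, 0, -0.2, 0, 0, 0], [0, 0, -0.3, 0, 0, 0], [0, 0, -0.4, 0, 0, 0], [0, 0, -0.475, 0, 0, 0], [0, 0, -0.5, 0, 0, 0]]]'

```text
clock: 22.2
tool_pos: [0.5239, 0.0769, 0.3907]
orientation: [-179.6, 0.2, -89.9]
force: [-0.0, 0.3, 0.4]
opening: 0.0007
gripper_force: 0.0
```

Call:
send_rows --plan '[[[0, 0, 0, 0, 0, 0], [0, 0, 0, 0, 0, 0], [0, 0, 0, 0, 0, 0], [0, 0, 0, 0, 0, 0], [0, 0, 0, 0, 0, 0], [0, 0, 0, 0, 0, 0], [0, 0, 0, 0, 0, 0], [0, 0, 0, 0, 0, 0]]]'

```text
clock: 22.87
tool_pos: [0.5227, 0.0766, 0.3841]
orientation: [180.0, -0.0, -90.0]
force: [0.1, -0.0, -0.4]
opening: 0.0003
gripper_force: 0.0
```

Run:
```python
from arc import *
d=snap('side','s7'); t=snap('top','t7')
for nm,d,box in(('side',d,(220,110,320,185)),):
    m=cv2.inRange(cv2.cvtColor(d['img'],cv2.COLOR_RGB2HSV),(100,120,60),(125,255,255)); n,l,st,c=cv2.connectedComponentsWithStats(m)
    for i in range(1,n):
        if st[i,4]>6 and box[0]<c[i][0]<box[2] and box[1]<c[i][1]<box[3]: print(c[i].round(1),st[i])
    for A in(-.03,0,.03,.1,.14): print(A,proj(d,tcp(A,0)).round(1))
def same(f,g,b): return np.abs(load(f)['img'][b[1]:b[3],b[0]:b[2]].astype(int)-load(g)['img'][b[1]:b[3],b[0]:b[2]]).mean().round(2)
for n,b in dict(flask=(300,120,340,170),wash=(362,155,395,215),beaker=(375,210,410,257),jar=(403,240,440,295),spares=(352,285,410,330)).items(): print(n,same('side0','s7',b))
```

```text
[272.4 160.6] [259 156  28  11 162]
-0.03 [273.7 162.1]
0 [273.3 160.1]
0.03 [272.8 158. ]
0.1 [271.8 153.2]
0.14 [271.2 150.4]
flask 4.43
wash 2.19
beaker 2.39
jar 2.09
spares 2.27
```

Run:
```python
from h import *
for f in('side0','s7'):
    m=(load(f)['img'][120:172,300:340].max(2)<60).astype(np.uint8); M=cv2.moments(m,True); print(f,M['m10']/M['m00'],M['m01']/M['m00'],M['m00'])
print(ctrl.close_job())
```

```text
side0 20.728620296465223 29.566704675028507 877.0
s7 20.573863636363637 29.657954545454544 880.0
the job is handed in; nothing more can be done
None
```

The orange-capped vial is seated in the reactor's front middle well, and the hood is latched and stayed shut (about 0 rad) after release. The push peaked at about 14 N, the other vials and glassware show no sign of having moved, and the job was handed in at about 23 s.

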